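# Start the fourth coach screw of the anvil foot

## Task

The grey cast anvil foot on its oak block still lacks one of its four coach screws. Take the large coach screw from the wooden screw stand, set its point into the empty boss and start it: press it down firmly, but without forcing it, and under that push turn it clockwise until it has bitten and cut one full turn of thread into the oak (turning it without enough push only spins it in place). Let go and leave it standing there upright like the other three, and do not disturb the two small screws or the tools lying about.

Things in the scene. Friction and masses are not known exactly. Their poses are not given: they have to be found in the camera images.
- coach_screw: Large loose steel coach screw (hex-head wood screw) standing head up in one of the stand's holes, 20 mm taller than the two small ones. Shank 12 mm thick, 70 mm from point to underside of head, 50 to 95 g. Hex head 19 mm across flats, 8 mm thick. Origin at the point, z towards the head; its flats face 30, 90, 150... degrees from its x axis. Right-hand thread: clockwise from above drives it in.
- screw_seat (a point): Centre of the underside of the large screw's head, 70 mm from its point. The 30 mm of shank below it are plain, the rest is threaded.
- screw_point (a point): Point of the large screw, blunt and tapering over its last 5 mm. Turned under less than about 10 to 14 N of push it only spins in place and does not bite; pushed harder it bites, takes under 0.15 Nm, goes down 5 mm a turn (counter-clockwise under push: up) and stays at that depth when let go. Over some 25 N of push, or wedging it askew with as much, spoils the start.
- foot: Fixed, heavy, on the green mat (3 mm thick): oak block 150 x 150 x 40 mm with a grey cast foot, 126 mm square, on it: four corner bosses 31 mm across, tops 60 mm above the block's underside, 94 mm apart, and a steel rivet anvil 41 mm across in the middle (top 73 mm). Started coach screws stand in three bosses (heads' tops at 95 to 101 mm). Origin under the block's centre; z up.
- hole (a point): Centre of the mouth of the empty boss. The hole is 14 mm wide (1 mm clear round the screw) and upright. The screw drops in until its point wedges on the narrow pilot hole in the oak, 30 to 38 mm below the mouth (drilling varies: feel for it). The oak there yields about 1 mm for 12 N of push and springs back when the push ends.
- stand: Pale wooden screw stand, 56 x 160 x 40 mm, fixed, with three 14 mm holes 32 mm deep in a row along its y axis at -50, 0 and +50 mm. Origin under its centre, on the bench. In it the underside of the large screw's head stands 78 mm above the bench.
- small_screw_a: One of two small coach screws in the stand, to be left alone: 10 mm shank, 50 mm long, head 17 mm across flats and 7 mm thick. Origin at its point.
- small_screw_b: The other small coach screw, the same. Origin at its point.
- spanner: Steel spanner 180 mm long lying at the back, a bystander. Origin under its middle.
- tape_measure: Yellow tape measure 56 x 109 x 34 mm, a bystander. Origin under its middle.
- marker: Dark marker pen 129 mm long, 13 mm thick, lying near the front edge, a bystander. Origin under its middle.
- thread (a joint): Thread that the large screw has cut into the oak under the empty boss, rad: 0 at first, 6.28 after one full turn. It does not grow while the screw only spins.
Not all that is in view belongs to the job. What is shaped like the coach_screw but purple or yellow is not meant.

How it is judged:
By the outcome, as a careful person would: the job done as asked, in the order asked, and still so for the second after the job is handed in, with the robot touching nothing.
It also fails if it takes over 72 s, if anything falls off the work surface, if the arm or the gripper's body presses on something with over 40 N, if the wrist force passes 120 N, or if a joint passes its speed limit or range.

## Robot

A 7-joint arm with a two-finger parallel gripper is mounted at the origin on a cart in front of the work surface, level with it; the furniture and walls round the work are solid. World frame = base frame: x ahead of the robot, y to its left, z up, the work surface at z = 0. Lengths are in m, angles in rad, forces in N, time in s.
With the tool pointing down it reaches from about 0.425 to 0.925 m from the base axis. Payload 6.8 kg.
Tool frame: the origin (TCP) lies between the finger pads; the fingertips stand 17 mm ahead of it and the grasp point (between the pads) lies 2 mm behind it; z points along the fingers, y is the line along which they close (so a half turn about z gives the same grasp; the last joint's range is limited). The gripper opens to 85 mm and grips with 20 to 120 N. Pads are 22 mm wide; open, the fingers measure 114 mm over their backs; the gripper's body (76 mm by 85 mm) begins 54 mm behind the grasp point. The pads swing forward as they close: fully open they stand 13 mm farther back than shut.
Start: joints at [1.083, 0.477, 0.022, 1.555, -0.011, 1.109, -0.083], TCP at [0.25, -0.627, 0.248] pointing down, gripper open.
Joint ranges: [-2.96, 2.96], [-0.34, 2.1], [-1.41, 1.46], [0.24, 2.44], [-1.37, 4.51], [0.17, 1.92], [-2.96, 2.96]. Speed limits (rad/s): [2.39, 2.39, 3.14, 3.14, 3.14, 3.14, 3.14].

## Interface

Orientations are given as [roll, pitch, yaw] about the fixed x, y, z axes, in that order (R = Rz(yaw) Ry(pitch) Rx(roll)).
In Python, from bench import env gives the robot as it stands. The module is installed in compiled form; this text tells all that it offers.
- The arm moves only by the tool arm_command, never from a script. Its argument "rows" is a list of rows, each an object of numbers: "x", "y", "z": the shift along the tool's x, y, z in fractions of the full range, 1 being 60 cm; "rx", "ry", "rz": the turn, a rotation vector about the tool's x, y, z in normalised numbers (1 is 4 rad). A call has 1 to 12 rows; each row is the pose to reach, as a shift and turn from the pose commanded when the call began, along the tool's axes at that moment; what a row does not reach only later rows make up. A row lasts 1/10 s, in which the tool goes at most 50 mm and 8.59 degrees, less where a joint would pass 70% of its speed; a pose out of reach is approached as far as the arm can. No shift or turn number may pass 1 either way. A call with a gripper value outside its range is refused whole. "grip" is the finger opening in cm, from 0 to 8.54, set as the call begins (left out, the last holds). The fingers move at their own pace and stop on an object; "force" is the grip in N (left out, the last holds). Time passes only in rows, so rows that repeat a pose let the fingers close. It gives the time, the measured TCP pose, the force, the opening and the grip force at its end, in the units of the state.
- env.read_state(): the state, without advancing time (a new reading comes with each control period).
- env.capture(name): name is "scene" or "top" or "wrist"; returns a dict with "pixels" (384x512x3 uint8, red, green, blue), "z_map" (384x512 float32, m along the optical axis (not along the pixel's ray), 0 where there is no reading), "mtx" (3x3 intrinsics, pixels), "k1" (the pictures are not rectified: a ray, as slopes to the right and down, at radius r is drawn at 1 + k1 r^2 times it, then the intrinsics apply), "camera_from_world" (4x4, takes a point from world to camera coordinates). Camera axes: x right, y up, looking along -z (the intrinsics and any distortion apply to the point x, -y, -z); pixel columns grow to the right and rows downward; lengths in m; the calibration is good to about 2 mm. A picture is of the moment at which its call begins.
- env.job_done(): hands the job in; it is judged then, once.
The state is a dict: "time": time; "joints": joint angles; "qvel": joint speeds; "joint_efforts": joint torques, N m; "tcp_pos": TCP position; "ee_rot": TCP orientation; "wrist_force": force on the tool from outside, world axes, zero at the start; "torque": the same for the moment, N m; "width": finger opening in m; "grip_force": force on a finger pad.
Only numpy, scipy, OpenCV 4.12 (cv2) and the standard library are available. Lean on these libraries where they do the work, as an engineer would, in place of code of your own. Each camera call takes 0.05 s, during which the arm holds its last target. There are 200 camera calls.

## Working session

There is one attempt and no reset: what is moved stays moved. The work goes in short steps, Python scripts to look and compute and a tool call to move; the robot and the scene stay as the last step left them, time stands still between calls to the robot, and variables do not carry over. Pictures are saved under pics/ and viewed, at most 10 in all, crops included, and the job is handed in when it is done.

Besides the shell and the picture viewer there is one more tool, called after "Emit:" by a JSON object that holds its "name" and its "arguments". arm_command: Moves the arm, as the interface text tells. Its arguments: {"type":"object","properties":{"rows":{"type":"array","items":{"type":"object","properties":{"x":{"type":"number"},"y":{"type":"number"},"z":{"type":"number"},"rx":{"type":"number"},"ry":{"type":"number"},"rz":{"type":"number"}}}},"grip":{"type":"number"},"force":{"type":"number"}},"required":["rows"]}

```bash
mkdir -p pics; cat > h.py <<'E'
import numpy as np, cv2
from bench import env
def world(c,u,v,z=None):
    """world point of pixel; z=None uses depth map, else plane height"""
    K=c['mtx']; T=np.linalg.inv(c['camera_from_world'])
    d=np.array([(u-K[0,2])/K[0,0],(v-K[1,2])/K[1,1]]); s=d.copy()
    for _ in range(20): s=d/(1+c['k1']*(s@s))
    ray=T[:3,:3]@np.array([s[0],-s[1],-1]); o=T[:3,3]
    t=c['z_map'][int(round(v)),int(round(u))] if z is None else (z-o[2])/ray[2]
    return o+t*ray
def save(c,name,box=None,k=1):
    p=c['pixels'][:,:,::-1]
    if box: p=p[box[1]:box[3],box[0]:box[2]]
    cv2.imwrite('pics/'+name,cv2.resize(p,None,fx=k,fy=k,interpolation=cv2.INTER_CUBIC))
E
python3 - <<'E'
from h import *
import pickle
s=env.read_state(); print(s)
cs={n:env.capture(n) for n in('scene','top','wrist')}
pickle.dump(cs,open('c.pkl','wb'))
im=np.hstack([cs[n]['pixels'] for n in('scene','top')])
cv2.imwrite('pics/a.png',cv2.resize(cs['top']['pixels'][:,:,::-1],None,fx=1.5,fy=1.5))
cv2.imwrite('pics/b.png',cv2.resize(cs['scene']['pixels'][:,:,::-1],None,fx=1.5,fy=1.5))
E
```

```text
{'time': 0.0, 'joints': array([ 1.08288465,  0.47782303,  0.02235444,  1.55648479, -0.01150834,
        1.10927732, -0.08313245]), 'qvel': array([-0.000909  ,  0.000689  ,  0.00066967, -0.00073678, -0.00082633,
        0.00055203,  0.00046853]), 'joint_efforts': array([-6.36540717e-04, -5.96446824e+01,  1.60786439e+00, -2.81201541e+01,
        1.24084018e-02,  9.14200995e-03,  8.80572884e-06]), 'tcp_pos': array([ 0.25002172, -0.62637137,  0.24729651]), 'ee_rot': array([-3.13973373e+00,  1.39103302e-04,  3.79783823e-01]), 'wrist_force': array([-0.27384445, -0.32561176,  0.68946392]), 'torque': array([ 0.01830811, -0.0146928 ,  0.00924327]), 'grip_force': 0.0, 'width': 0.0851734484650577}
```

View pics/a.png

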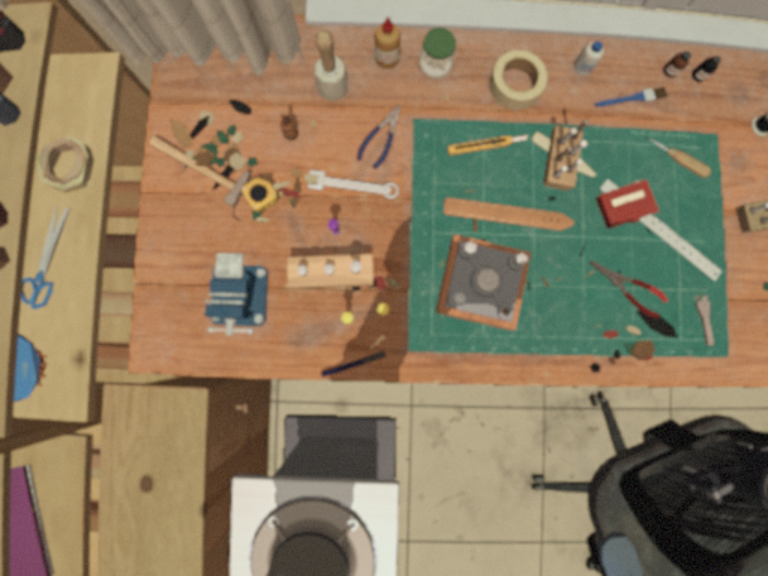

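View pics/b.png

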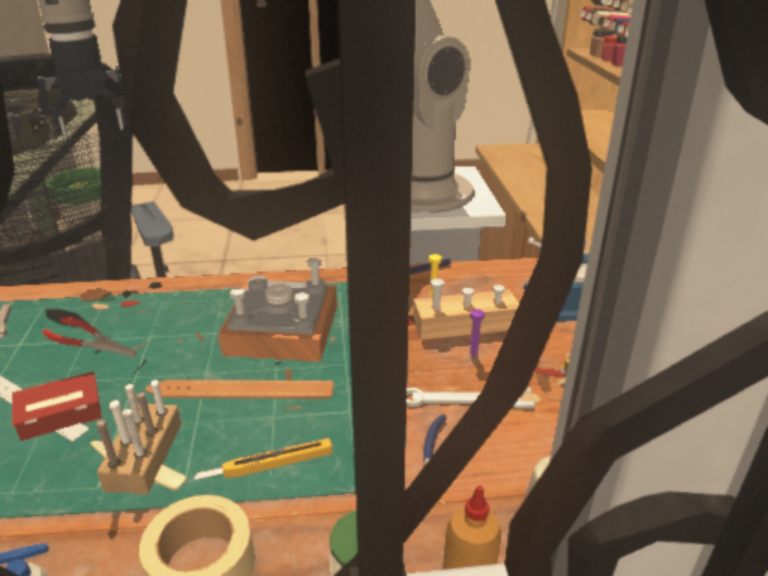

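The top view shows the pale stand at (330,268) with three heads at (303,270), (329,268) and (356,267), and the foot at (486,282). In the scene view the head nearest the foot, at (437,290), stands taller than those at (467,300) and (498,295), so it is the candidate. The purple screw at (477,320) and the yellow one at (435,265) are decoys. Next I'll check in an enlarged crop and measure.

```bash
python3 - <<'E'
from h import *
import pickle
cs=pickle.load(open('c.pkl','rb'))
t=cs['top'];s=cs['scene']
a=cv2.resize(t['pixels'][140:240,180:370],None,fx=4.2,fy=4.2,interpolation=cv2.INTER_CUBIC)[:, :798]
b=cv2.resize(s['pixels'][160:245,140:350],None,fx=3.8,fy=3.8,interpolation=cv2.INTER_CUBIC)[:180*2-180+143]
b=cv2.resize(s['pixels'][165:240,140:350],None,fx=2.4,fy=2.4,interpolation=cv2.INTER_CUBIC)
im=np.zeros((600,800,3),np.uint8); im[:a.shape[0],:a.shape[1]]=a; im[420:420+b.shape[0],:b.shape[1]]=b
cv2.imwrite('pics/c.png',im[:,:,::-1])
for n,u,v in[('s1',303,270),('s2',329,268),('s3',356,267),('anvil',486,280)]:
    u/=1.5;v/=1.5;print(n,world(t,u,v),t['z_map'][int(v)-2:int(v)+3,int(u)-2:int(u)+3].min())
# points from depth, foot region: heights
P=np.array([[world(t,u,v) for u in range(285,360)] for v in range(150,225)])
np.set_printoptions(linewidth=250,precision=3,suppress=True)
print((P[::3,::3,2]*1000).astype(int))
for n,u,v in[('L',437,285),('m',467,294),('r',498,290)]:
    print(n,world(s,u/1.5,v/1.5))
E
```

```text
s1 [0.54432965 0.03014193 0.06148879] 0.97799355
s2 [ 0.54891048 -0.0178863   0.06486986] 0.9783314
s3 [ 0.54943664 -0.06818422  0.08584054] 0.0
anvil [ 0.53414508 -0.30467613  0.07092186] 0.0
[[   1    3    1    1    0    2    4    1    1    0    3    0    0    1    0    1    0    0   -1    2    3    1    2    6    7]
 [   1    0    4    1    2    0    0    0    2    0    4    2    5    0    0   -2 1037    0    3    2    4    2    0    1   -1]
 [   0    3    0    1   -1    0    2    1    3    1    1    5    1    3    3    0    0    4    0    0    1    1    2    1    1]
 [   1    1    1    0    2    1   43   41   41   46   40   -1    1    2    0    2   -1    2    1    0   -1    0    0    2    3]
 [  -1    0    0    0    1   23   42   50   66   95   95   44   43   41   40    1    0    3   -1    0    3    2    1    0    4]
 [   3    0   -1    1    0   44   42   64   90   97   97   51   49   49   40   42   43   39   43    2    0   -2    4    0    2]
 [   3    0    5    2    0   40   42   62   59 1037   58   54   49   50   54   50   50   55   50   42   41   42   44   39    0]
 [   2    0
[... 1665 characters left out ...]
   2   -1    4   33   42   40   38   40   40   39   48   51   51   47   61   61   63   42   41    0    4    0    0]
 [   2    0    0    1    2    2    4    0    2   24   41   40   40   39   42   43   45   58   52   42    7    3    1    1    5]
 [   1    0    2    1    0    1    1   -2    4    0    0    0    0   18   42   38   39   42   43   43    1    3    0    1    2]
 [   5    2    0    3    0    1    0 1037    2    3    6    4    0    5   -2    0    2   12   36   41    2    3    3    0    5]
 [   0    1 1037    2    0    2    1    0    0    0    0    0    0    1   -3   -1    2    1    2    0    2    0    2    1    0]]
L [ 0.561 -0.067  0.084]
m [ 0.559 -0.019  0.063]
r [0.553 0.031 0.064]
```

View pics/c.png

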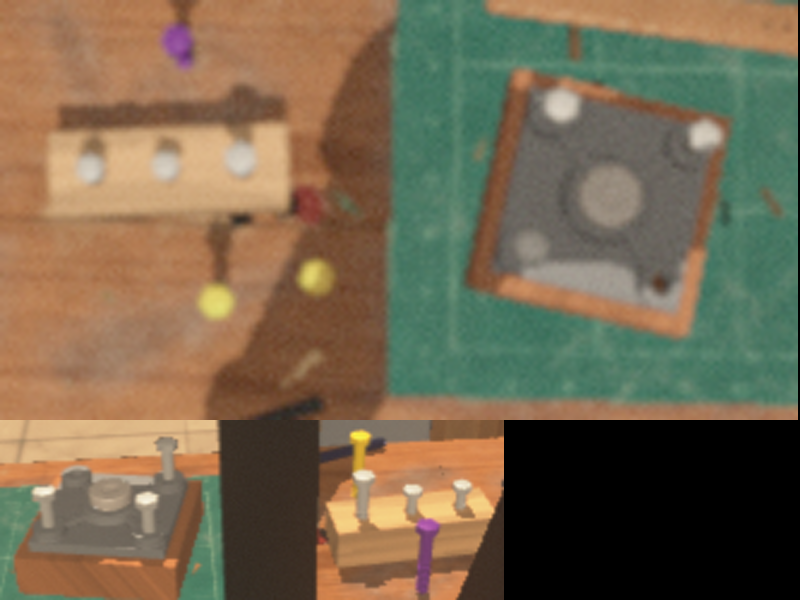

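The crop confirms it. The large screw is the right-hand steel head at crop (240,157), taller than its neighbours (86 mm against about 63 mm). The empty boss is at crop (660,284). Purple (178,42) and yellow (216,300), (315,277) are decoys.

```bash
python3 - <<'E'
from h import *
import pickle
np.set_printoptions(linewidth=200,precision=4,suppress=True)
cs=pickle.load(open('c.pkl','rb'));t=cs['top'];s=cs['scene']
f=lambda a,b:(180+a/4.2-.38,140+b/4.2-.38)
for n,a,b,z in[('screw',240,157,.086),('mid',165,165,.064),('left',90,168,.064),('hole',660,284,.063),('anvil',611,196,.076),('b1',562,104,.097),('b2',706,134,.100),('b3',530,246,.103),('y1',216,300,.08),('y2',315,277,.08),('pu',178,42,.08)]:
    u,v=f(a,b);print(n,world(t,u,v,z),world(t,u,v))
st=env.read_state();y=st['ee_rot'];w=cs['wrist']
from scipy.spatial.transform import Rotation as R
print(R.from_euler('xyz',y).as_matrix())
T=np.linalg.inv(w['camera_from_world']);print(T,w['mtx'],w['k1'])
E
```

```text
screw [ 0.5521 -0.0666  0.086 ] [ 0.5521 -0.0666  0.086 ]
mid [ 0.5483 -0.0167  0.064 ] [ 0.5482 -0.0167  0.0648]
left [0.545  0.0324 0.064 ] [0.5448 0.0321 0.066 ]
hole [ 0.4793 -0.342   0.063 ] [ 0.4807 -0.3487  0.0348]
anvil [ 0.5347 -0.3067  0.076 ] [ 0.5352 -0.3076  0.0716]
b1 [ 0.5904 -0.2707  0.097 ] [ 0.5902 -0.2705  0.0978]
b2 [ 0.5734 -0.3625  0.1   ] [ 0.5736 -0.3629  0.0986]
b3 [ 0.4989 -0.2504  0.103 ] [ 0.4989 -0.2505  0.1023]
y1 [ 0.4606 -0.0539  0.08  ] [ 0.4607 -0.0539  0.0788]
y2 [ 0.477  -0.1166  0.08  ] [ 0.4771 -0.1166  0.0777]
pu [ 0.627  -0.0236  0.08  ] [ 0.6276 -0.0233  0.077 ]
[[ 0.9287  0.3707 -0.0006]
 [ 0.3707 -0.9287  0.0013]
 [-0.0001 -0.0014 -1.    ]]
[[ 0.3692  0.8838  0.2872  0.3242]
 [-0.9293  0.3516  0.1127 -0.5972]
 [-0.0014 -0.3085  0.9512  0.3721]
 [ 0.      0.      0.      1.    ]] [[332.89     0.     255.582 ]
 [  0.     332.89   185.9878]
 [  0.       0.       1.    ]] -0.015559463331067041
```

```bash
cat >> h.py <<'E'
from scipy.spatial.transform import Rotation as Rot
def plan(p,yaw=None):
    """row (cm, rad) taking the tool from the measured pose to p, pointing down with this yaw"""
    s=env.read_state(); R0=Rot.from_euler('xyz',s['ee_rot'])
    d=R0.inv().apply(np.array(p)-s['tcp_pos'])*100
    y=s['ee_rot'][2] if yaw is None else yaw
    r=(R0.inv()*Rot.from_euler('xyz',[np.pi,0,y])).as_rotvec()
    print('t',round(s['time'],2),'tcp',s['tcp_pos'].round(4),'rpy',s['ee_rot'].round(4),'j7',s['joints'][6].round(3))
    print('shift cm',d.round(2),'turn',r.round(3))
E
python3 -c "
from h import *
plan([.5521,-.0666,.20],1.45)"
```

```text
t 0.15 tcp [ 0.2501 -0.6265  0.2476] rpy [-3.1402e+00  1.0000e-04  3.7980e-01] j7 -0.083
shift cm [ 48.81 -40.8    4.81] turn [-1.00e-03 -1.00e-03 -1.07e+00]
```

Careful with the scale: shifts go in shares of 60 cm and turns go in shares of 4 rad. That gives: 48.8 cm / 60 = 0.8133, -40.8 cm / 60 = -0.68, -1.07 rad / 4 = -0.2675.

Emit:
{"name": "arm_command", "arguments": {"rows": [{"x": 0.2,"y": -0.1667,"z": 0,"rz": -0.05},{"x": 0.4,"y": -0.3333,"z": 0,"rz": -0.125},{"x": 0.6,"y": -0.5,"z": 0,"rz": -0.2},{"x": 0.8133,"y": -0.68,"z": 0,"rz": -0.2675},{"x": 0.8133,"y": -0.68,"z": 0,"rz": -0.2675},{"x": 0.8133,"y": -0.68,"z": 0,"rz": -0.2675},{"x": 0.8133,"y": -0.68,"z": 0,"rz": -0.2675},{"x": 0.8133,"y": -0.68,"z": 0,"rz": -0.2675},{"x": 0.8133,"y": -0.68,"z": 0,"rz": -0.2675},{"x": 0.8133,"y": -0.68,"z": 0,"rz": -0.2675},{"x": 0.8133,"y": -0.68,"z": 0,"rz": -0.2675},{"x": 0.8133,"y": -0.68,"z": 0,"rz": -0.2675}], "grip": 4.0}}

```text
$.rows[0]: bad value
```

```bash
python3 -c "
from h import *
plan([.5521,-.0666,.20],1.45)"
```

```text
t 0.15 tcp [ 0.2501 -0.6265  0.2476] rpy [-3.1402e+00  1.0000e-04  3.7980e-01] j7 -0.083
shift cm [ 48.81 -40.8    4.81] turn [-1.00e-03 -1.00e-03 -1.07e+00]
```

Converted, 42 cm / 60 = 0.7, 3.5 cm / 60 = 0.0583, -0.08 rad / 4 = -0.02.

Emit:
{"name": "arm_command", "arguments": {"rows": [{"x": 0.0583,"y": -0.0483,"z": 0,"rx": 0,"ry": 0,"rz": -0.02},{"x": 0.1167,"y": -0.0967,"z": 0,"rx": 0,"ry": 0,"rz": -0.04},{"x": 0.175,"y": -0.145,"z": 0,"rx": 0,"ry": 0,"rz": -0.06},{"x": 0.2333,"y": -0.1933,"z": 0,"rx": 0,"ry": 0,"rz": -0.08},{"x": 0.2917,"y": -0.2417,"z": 0,"rx": 0,"ry": 0,"rz": -0.1},{"x": 0.35,"y": -0.29,"z": 0,"rx": 0,"ry": 0,"rz": -0.12},{"x": 0.4083,"y": -0.3383,"z": 0,"rx": 0,"ry": 0,"rz": -0.14},{"x": 0.4667,"y": -0.3867,"z": 0,"rx": 0,"ry": 0,"rz": -0.16},{"x": 0.525,"y": -0.435,"z": 0,"rx": 0,"ry": 0,"rz": -0.18},{"x": 0.5833,"y": -0.4833,"z": 0,"rx": 0,"ry": 0,"rz": -0.2},{"x": 0.6417,"y": -0.5317,"z": 0,"rx": 0,"ry": 0,"rz": -0.22},{"x": 0.7,"y": -0.58,"z": 0,"rx": 0,"ry": 0,"rz": -0.24}], "grip": 4.0}}

```text
time: 1.35
tcp_pos: [0.5117, -0.1464, 0.2483]
ee_rot: [-3.142, 0.0, 1.343]
wrist_force: [1.3, -1.6, -0.7]
width: 0.0395
grip_force: 0.0
```

```bash
python3 -c "
from h import *
plan([.5521,-.0666,.20],1.45)"
```

```text
t 1.35 tcp [ 0.5117 -0.1464  0.2483] rpy [-3.1415e+00  2.0000e-04  1.3428e+00] j7 -0.182
shift cm [8.69 2.13 4.83] turn [-0.     0.    -0.107]
```

Converted, 8.7 cm / 60 = 0.145, 6 cm / 60 = 0.1, -0.1 rad / 4 = -0.025.

Emit:
{"name": "arm_command", "arguments": {"rows": [{"x": 0.05,"y": 0.0117,"z": 0,"rx": 0,"ry": 0,"rz": -0.0125},{"x": 0.1,"y": 0.0233,"z": 0.025,"rx": 0,"ry": 0,"rz": -0.025},{"x": 0.145,"y": 0.035,"z": 0.08,"rx": 0,"ry": 0,"rz": -0.025},{"x": 0.145,"y": 0.035,"z": 0.08,"rx": 0,"ry": 0,"rz": -0.025},{"x": 0.145,"y": 0.035,"z": 0.08,"rx": 0,"ry": 0,"rz": -0.025},{"x": 0.145,"y": 0.035,"z": 0.08,"rx": 0,"ry": 0,"rz": -0.025}]}}

```text
time: 1.95
tcp_pos: [0.5517, -0.0694, 0.2009]
ee_rot: [3.141, 0.001, 1.438]
wrist_force: [0.1, -1.0, 0.8]
width: 0.0398
grip_force: 0.0
```

```bash
python3 - <<'E'
from h import *
import pickle
plan([.5521,-.0666,.081],1.45)
w=env.capture('wrist');pickle.dump(w,open('w1.pkl','wb'));save(w,'d.png',None,1.5)
E
```

```text
t 1.95 tcp [ 0.5517 -0.0694  0.2009] rpy [3.1410e+00 7.0000e-04 1.4382e+00] j7 -0.292
shift cm [ 2.900e-01 -1.000e-02  1.199e+01] turn [ 0.001  0.001 -0.012]
```

View pics/d.png

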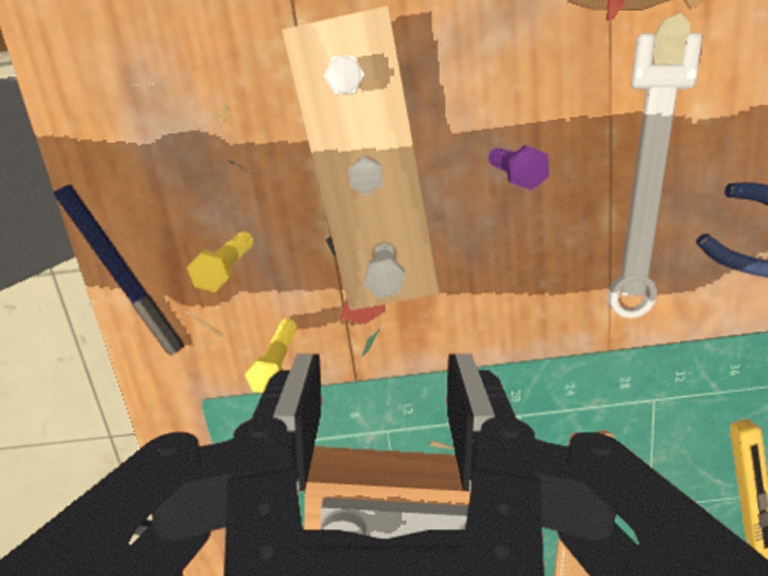

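The wrist view shows the large screw's head at (385,275), with its shank leaning slightly into the image. The small screws are at (365,175) and (344,75), the yellow ones at (208,270) and (265,373), and the purple one at (528,167).

```bash
python3 - <<'E'
from h import *
import pickle
np.set_printoptions(precision=4,suppress=True)
w=pickle.load(open('w1.pkl','rb'))
save(w,'e.png',(232,155,282,205),12)
for u,v in[(385,275),(365,175),(344,75)]:
    print(world(w,u/1.5-.2,v/1.5-.2))
p=world(w,385/1.5-.2,275/1.5-.2,.086);print(p)
E
```

```text
[ 0.5534 -0.066   0.0855]
[ 0.5495 -0.0179  0.0628]
[0.5463 0.0312 0.0637]
[ 0.5534 -0.0659  0.086 ]
```

View pics/e.png

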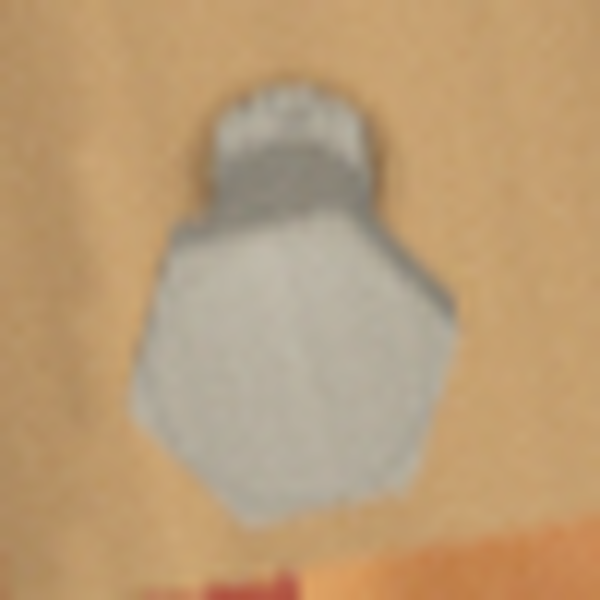

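```bash
python3 - <<'E'
from h import *
import pickle
np.set_printoptions(precision=4,suppress=True)
w=pickle.load(open('w1.pkl','rb'))
V=np.array([world(w,232+a/12-.5,155+b/12-.5,.086) for a,b in[(180,240),(345,210),(458,325),(412,490),(250,522),(133,405)]])
c=V.mean(0);d=V-c;print(c,np.hypot(*d[:,:2].T)*1e3,np.degrees(np.arctan2(d[:,1],d[:,0]))%60)
yaw=np.deg2rad(np.mean(np.degrees(np.arctan2(d[:,1],d[:,0]))%60))
print(yaw, yaw+np.pi/3*np.arange(-1,3)) # vertex dirs; tool x along a vertex dir
plan([c[0],c[1],.081],1.17)
E
```

```text
[ 0.553  -0.0673  0.086 ] [11.0143 10.6594 10.5079 11.0649 10.8332 10.6317] [3.5345 5.8502 7.381  4.0257 6.501  6.2216]
0.09748850262372585 [-0.9497  0.0975  1.1447  2.1919]
t 2.0 tcp [ 0.5518 -0.0696  0.2011] rpy [3.1404 0.0007 1.4377] j7 -0.292
shift cm [ 0.25  0.07 12.01] turn [0.001 0.001 0.268]
```

Converted, 12.1 cm / 60 = 0.2017, 0.25 cm / 60 = 0.0042, 0.29 rad / 4 = 0.0725.

Emit:
{"name": "arm_command", "arguments": {"rows": [{"x": 0.0033,"y": 0.0017,"z": 0.05,"rx": 0,"ry": 0,"rz": 0.035},{"x": 0.0042,"y": 0.0017,"z": 0.1083,"rx": 0,"ry": 0,"rz": 0.0725},{"x": 0.0042,"y": 0.0017,"z": 0.15,"rx": 0,"ry": 0,"rz": 0.0725},{"x": 0.0042,"y": 0.0017,"z": 0.175,"rx": 0,"ry": 0,"rz": 0.0725},{"x": 0.0042,"y": 0.0017,"z": 0.1933,"rx": 0,"ry": 0,"rz": 0.0725},{"x": 0.0042,"y": 0.0017,"z": 0.2017,"rx": 0,"ry": 0,"rz": 0.0725},{"x": 0.0042,"y": 0.0017,"z": 0.2017,"rx": 0,"ry": 0,"rz": 0.0725}]}}

```text
time: 2.7
tcp_pos: [0.5533, -0.0661, 0.0795]
ee_rot: [3.141, -0.0, 1.15]
wrist_force: [-0.5, 0.2, 0.5]
width: 0.04
grip_force: 0.0
```

Emit:
{"name": "arm_command", "arguments": {"rows": [{"x": 0,"y": 0,"z": 0,"rx": 0,"ry": 0,"rz": 0},{"x": 0,"y": 0,"z": 0,"rx": 0,"ry": 0,"rz": 0},{"x": 0,"y": 0,"z": 0,"rx": 0,"ry": 0,"rz": 0},{"x": 0,"y": 0,"z": 0,"rx": 0,"ry": 0,"rz": 0}], "grip": 1.2, "force": 60}}

```text
time: 3.1
tcp_pos: [0.554, -0.0659, 0.0802]
ee_rot: [3.139, -0.001, 1.15]
wrist_force: [1.1, -0.8, 3.6]
width: 0.0171
grip_force: 58.7
```

```bash
python3 - <<'E'
from h import *
plan([.553,-.0673,.08],1.145)
s=env.read_state();print(s['wrist_force'],s['torque'],s['width'],s['grip_force'])
w=env.capture('wrist');save(w,'f.png',None,1.5)
E
```

```text
t 3.1 tcp [ 0.554  -0.0659  0.0802] rpy [ 3.1395e+00 -7.0000e-04  1.1498e+00] j7 -0.642
shift cm [-0.17 -0.03  0.02] turn [ 0.002 -0.001  0.005]
[ 1.05470337 -0.76274664  3.6262429 ] [-0.08648648 -0.11074833  0.02340686] 0.017066679875840568 58.680434077978134
```

View pics/f.png

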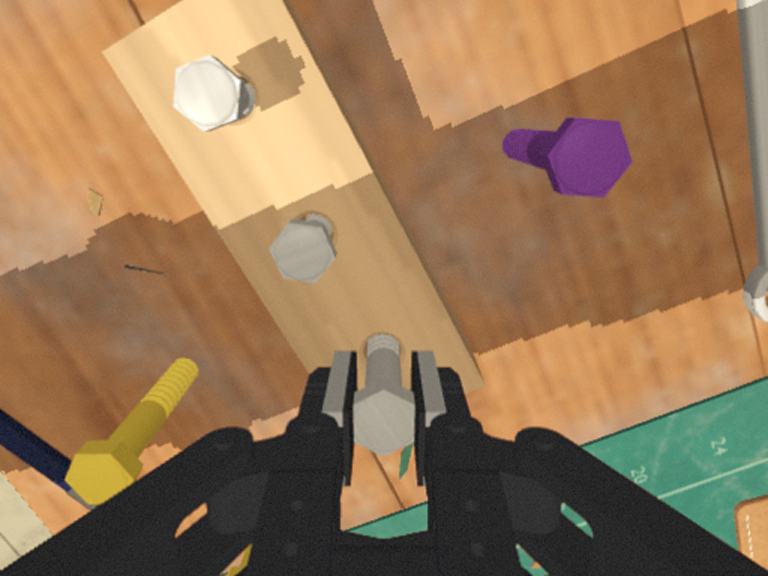

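The flats are seated in the pads. The head is at (383,420) between the fingers and the shank shows behind it. Lifting.

Converted, -13 cm / 60 = -0.2167, -12 cm / 60 = -0.2.

Emit:
{"name": "arm_command", "arguments": {"rows": [{"x": 0,"y": 0,"z": -0.01,"rx": 0,"ry": 0,"rz": 0},{"x": 0,"y": 0,"z": -0.0333,"rx": 0,"ry": 0,"rz": 0},{"x": 0,"y": 0,"z": -0.0667,"rx": 0,"ry": 0,"rz": 0},{"x": 0,"y": 0,"z": -0.1167,"rx": 0,"ry": 0,"rz": 0},{"x": 0,"y": 0,"z": -0.1667,"rx": 0,"ry": 0,"rz": 0},{"x": 0,"y": 0,"z": -0.2,"rx": 0,"ry": 0,"rz": 0},{"x": 0,"y": 0,"z": -0.2167,"rx": 0,"ry": 0,"rz": 0},{"x": 0,"y": 0,"z": -0.2167,"rx": 0,"ry": 0,"rz": 0}]}}

```text
time: 3.95
tcp_pos: [0.5535, -0.0658, 0.2109]
ee_rot: [3.139, -0.001, 1.15]
wrist_force: [-0.2, 0.5, -1.3]
width: 0.0172
grip_force: 58.7
```

```bash
python3 - <<'E'
from h import *
plan([.479,-.342,.21],2.0)
s=env.read_state();print(s['wrist_force'],s['torque'],s['width'],s['grip_force'],s['joints'])
w=env.capture('wrist');save(w,'g.png',(150,180,360,384),3)
E
```

```text
t 3.95 tcp [ 0.5535 -0.0658  0.2109] rpy [ 3.1394e+00 -6.0000e-04  1.1497e+00] j7 -0.559
shift cm [-28.25   4.5    0.08] turn [ 0.002  0.    -0.85 ]
[-0.15496057  0.50328995 -1.25443016] [ 0.0226896  -0.01750197  0.01000089] 0.01721747422921368 58.71944569051266 [ 0.31744939  0.35148351 -0.38486127  1.85938238  0.1591918   0.95828533
 -0.55883754]
```

View pics/g.png

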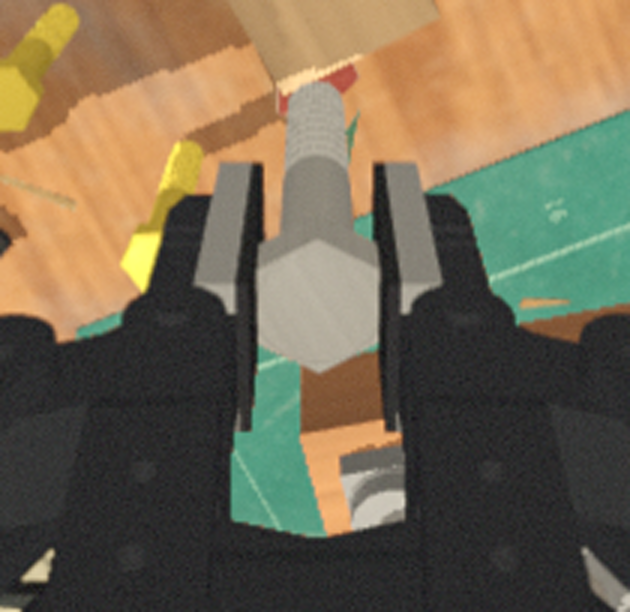

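The screw came up straight. Head centre is at crop (319,306) and the point at (318,85). I'll work out the screw's position in the tool frame.

```bash
python3 - <<'E'
from h import *
np.set_printoptions(precision=4,suppress=True)
w=env.capture('wrist');s=env.read_state();R=Rot.from_euler('xyz',s['ee_rot'])
def tl(a,b,zt,dep=False):
    p=world(w,150+a/3-.33,180+b/3-.33,s['tcp_pos'][2]-zt); q=world(w,150+a/3-.33,180+b/3-.33)
    return (R.inv().apply(p-s['tcp_pos'])*1e3).round(1),(R.inv().apply(q-s['tcp_pos'])*1e3).round(1)
print('head',tl(319,306,-.0058))
V=[tl(a,b,-.0058)[0] for a,b in[(319,240),(380,275),(378,340),(319,372),(258,340),(258,272)]];print(np.array(V),np.mean(V,0))
for a,b in[(316,215),(318,160),(318,120),(318,90)]: print('shank',tl(a,b,.03)[1])
print('tip',tl(318,86,.072))
w2=w['camera_from_world']
# axis prediction: project tool-axis points x=-1.5mm
E
```

```text
head (array([-1.3,  1. , -5.8]), array([-1.6,  1. , -5.4]))
[[  9.2   1.   -5.8]
 [  3.7   9.4  -5.8]
 [ -6.9   9.3  -5.8]
 [-12.2   1.   -5.8]
 [ -6.8  -7.6  -5.8]
 [  4.2  -7.4  -5.8]] [-1.4667  0.95   -5.8   ]
shank [8.4 0.6 2.4]
shank [ 3.6  0.9 30.2]
shank [ 3.3  1.  47.8]
shank [ 3.2  1.  63.3]
tip (array([ 0.6,  1. , 72. ]), array([ 2. ,  1. , 68.4]))
```

Converted, -25.3 cm / 60 = -0.4217, -25.2 cm / 60 = -0.42, -1.67 rad / 4 = -0.4175.

Emit:
{"name": "arm_command", "arguments": {"rows": [{"x": -0.0167,"y": 0.005,"z": 0,"rx": 0,"ry": 0,"rz": -0.0325},{"x": -0.0583,"y": 0.0183,"z": 0,"rx": 0,"ry": 0,"rz": -0.0675},{"x": -0.1083,"y": 0.0333,"z": 0,"rx": 0,"ry": 0,"rz": -0.1025},{"x": -0.1583,"y": 0.0483,"z": 0,"rx": 0,"ry": 0,"rz": -0.1375},{"x": -0.2083,"y": 0.065,"z": 0,"rx": 0,"ry": 0,"rz": -0.1725},{"x": -0.2583,"y": 0.08,"z": 0,"rx": 0,"ry": 0,"rz": -0.2075},{"x": -0.3083,"y": 0.0967,"z": 0,"rx": 0,"ry": 0,"rz": -0.2425},{"x": -0.35,"y": 0.1083,"z": 0,"rx": 0,"ry": 0,"rz": -0.2775},{"x": -0.3833,"y": 0.12,"z": 0,"rx": 0,"ry": 0,"rz": -0.3125},{"x": -0.4083,"y": 0.1267,"z": 0,"rx": 0,"ry": 0,"rz": -0.3475},{"x": -0.42,"y": 0.1317,"z": 0,"rx": 0,"ry": 0,"rz": -0.3825},{"x": -0.4217,"y": 0.1317,"z": 0,"rx": 0,"ry": 0,"rz": -0.4175}]}}

```text
time: 5.25
tcp_pos: [0.5203, -0.3303, 0.2072]
ee_rot: [3.141, -0.003, 2.823]
wrist_force: [0.0, -0.3, -1.1]
width: 0.0174
grip_force: 58.7
```

```bash
python3 - <<'E'
from h import *
plan([.522,-.3285,.19],3.45)
print(env.read_state()['joints'])
E
```

```text
t 5.25 tcp [ 0.5203 -0.3303  0.2072] rpy [ 3.1411 -0.0032  2.8233] j7 1.443
shift cm [-0.11  0.22  1.72] turn [ 0.002 -0.003 -0.627]
[ 0.92733188  0.49715389 -0.62706875  1.70731779  0.32847893  1.0477399
  1.44318434]
```

Converted, 1.7 cm / 60 = 0.0283, 1.6 cm / 60 = 0.0267, -1.12 rad / 4 = -0.28.

Emit:
{"name": "arm_command", "arguments": {"rows": [{"x": 0.005,"y": 0.005,"z": 0.005,"rx": 0,"ry": 0,"rz": -0.035},{"x": 0.01,"y": 0.01,"z": 0.01,"rx": 0,"ry": 0,"rz": -0.07},{"x": 0.015,"y": 0.015,"z": 0.015,"rx": 0,"ry": 0,"rz": -0.105},{"x": 0.02,"y": 0.02,"z": 0.02,"rx": 0,"ry": 0,"rz": -0.14},{"x": 0.0233,"y": 0.0233,"z": 0.025,"rx": 0,"ry": 0,"rz": -0.175},{"x": 0.0267,"y": 0.0267,"z": 0.0283,"rx": 0,"ry": 0,"rz": -0.21},{"x": 0.0267,"y": 0.0267,"z": 0.0283,"rx": 0,"ry": 0,"rz": -0.245},{"x": 0.0267,"y": 0.0267,"z": 0.0283,"rx": 0,"ry": 0,"rz": -0.28},{"x": 0.0267,"y": 0.0267,"z": 0.0283,"rx": 0,"ry": 0,"rz": -0.28},{"x": 0.0267,"y": 0.0267,"z": 0.0283,"rx": 0,"ry": 0,"rz": -0.28}]}}

```text
time: 6.25
tcp_pos: [0.511, -0.3085, 0.1911]
ee_rot: [3.139, 0.0, -2.347]
wrist_force: [0.2, 0.0, 0.3]
width: 0.017
grip_force: 58.7
```

```bash
python3 - <<'E'
from h import *
import pickle
plan([.522,-.3285,.19],3.95)
print(env.read_state()['joints'])
w=env.capture('wrist');pickle.dump((w,env.read_state()),open('w2.pkl','wb'));save(w,'i.png',None,1.5)
E
```

```text
t 6.25 tcp [ 0.511  -0.3085  0.1911] rpy [ 3.1394e+00  1.0000e-04 -2.3471e+00] j7 2.398
shift cm [ 0.66 -2.19  0.11] turn [ 0.002  0.    -0.014]
[ 1.08163075  0.55972863 -0.8773214   1.75841145  0.4862354   1.05852056
  2.39757347]
```

View pics/i.png

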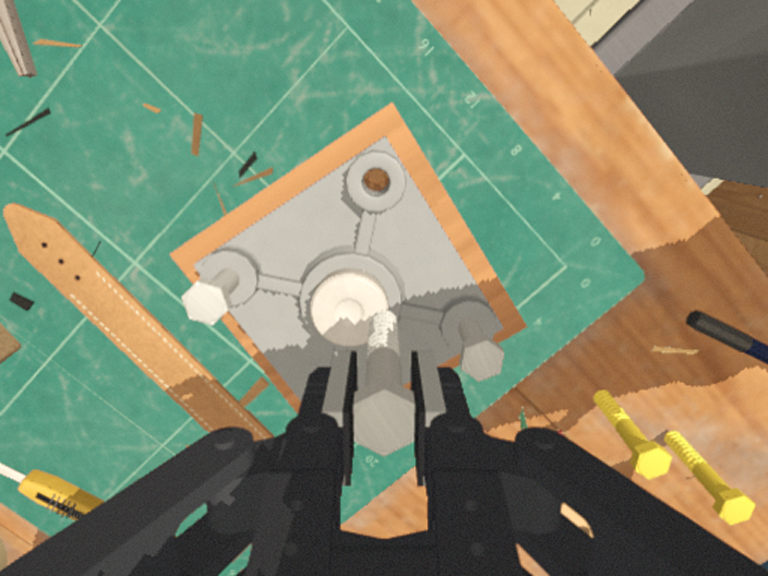

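The empty boss is at (376,180), with the hole mouth clearly visible. Enlarging it.

```bash
python3 - <<'E'
from h import *
import pickle
w,s=pickle.load(open('w2.pkl','rb'))
save(w,'j.png',(225,95,275,145),12)
E
```

```text
(no output)
```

View pics/j.png

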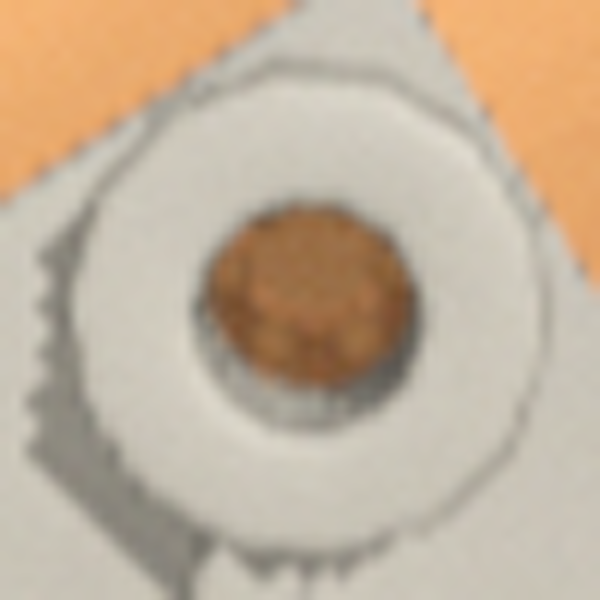

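The mouth spans 192–422 across and 198–432 down in the crop, so its centre is about (308,314).

```bash
python3 - <<'E'
from h import *
import pickle
np.set_printoptions(precision=4,suppress=True)
w,s=pickle.load(open('w2.pkl','rb'));R=Rot.from_euler('xyz',s['ee_rot'])
u,v=225+308/12-.5,95+314/12-.5
h=world(w,u,v,.063);print('hole',h,'r mm',(np.linalg.norm(world(w,225+192/12-.5,v,.063)-h))*1e3)
print([world(w,225+a/12-.5,95+b/12-.5)[2].round(4) for a,b in[(120,314),(500,314),(308,140),(308,500)]])
hl=R.inv().apply(h-s['tcp_pos'])*1e3;print('hole tool mm',hl, 'tcp',s['tcp_pos'])
# tip in image: (382,318)/1.5 top end; shank centreline
for a,b in[(383,345),(382,330),(382,322)]: print((R.inv().apply(world(w,a/1.5-.2,b/1.5-.2)-s['tcp_pos'])*1e3).round(1))
E
```

```text
hole [ 0.4802 -0.3459  0.063 ] r mm 7.259470912767943
[np.float64(0.0633), np.float64(0.0623), np.float64(0.0619), np.float64(0.0636)]
hole tool mm [ 48.3156  -4.2502 128.4499] tcp [ 0.5112 -0.3085  0.1915]
[ 2.  -0.6 36.7]
[ 2.7 -0.9 48.2]
[ 2.2 -1.  57.1]
```

```bash
python3 - <<'E'
from h import *
import pickle
np.set_printoptions(precision=2,suppress=True)
w,s=pickle.load(open('w2.pkl','rb'));R=Rot.from_euler('xyz',s['ee_rot'])
P=[];
for v in range(190,300):
  for u in range(225,285):
    if w['z_map'][v,u]>0:
      P.append(R.inv().apply(world(w,u,v)-s['tcp_pos'])*1e3)
P=np.array(P)
for z in [-6,0]+list(range(20,76,6)):
    q=P[(abs(P[:,2]-z)<3)&(abs(P[:,1])<12)&(P[:,0]<16)&(P[:,0]>-16)]
    if len(q)>4: print(z,len(q),'y',np.percentile(q[:,1],[3,50,97]),q[:,1].mean(),'x',np.percentile(q[:,0],[3,50,90,97]))
E
```

```text
-6 1422 y [-9.8  -0.59  8.88] -0.4145770041345777 x [-10.33  -1.59   6.88  10.86]
0 579 y [-10.86   0.25  10.58] -0.1605327478704471 x [-9.9   5.61 10.81 11.1 ]
20 138 y [-5.95 -0.61  5.1 ] -0.47791630301638105 x [-1.22  2.12  2.96  3.11]
26 126 y [-6.13 -0.12  4.98] -0.36244720298186667 x [-1.38  2.12  2.94  3.12]
32 92 y [-5.83 -0.88  4.72] -0.7304140611630471 x [-1.04  2.11  2.9   3.15]
38 98 y [-5.6  -0.1   4.79] -0.3938398697311523 x [-2.14  1.62  2.54  2.88]
44 84 y [-6.17 -0.64  4.38] -0.8020772712413741 x [-1.94  1.47  2.43  2.8 ]
50 86 y [-5.87 -0.93  4.5 ] -0.911157530161116 x [-2.07  1.55  2.54  2.88]
56 81 y [-6.3  -0.66  5.17] -0.5597370036390745 x [-3.31  1.53  2.38  2.71]
62 66 y [-5.61 -0.66  4.77] -0.4516438174758976 x [-1.55  1.65  2.46  2.95]
68 62 y [-6.25 -1.29  4.44] -1.182470813537021 x [-2.4   1.49  2.48  2.88]
```

Converted, 5.1 cm / 60 = 0.085, 4.8 cm / 60 = 0.08.

Emit:
{"name": "arm_command", "arguments": {"rows": [{"x": 0.0167,"y": -0.0017,"z": 0,"rx": 0,"ry": 0,"rz": 0},{"x": 0.0467,"y": -0.0033,"z": 0,"rx": 0,"ry": 0,"rz": 0},{"x": 0.0717,"y": -0.005,"z": 0,"rx": 0,"ry": 0,"rz": 0},{"x": 0.085,"y": -0.0058,"z": 0,"rx": 0,"ry": 0,"rz": 0},{"x": 0.085,"y": -0.0058,"z": 0.025,"rx": 0,"ry": 0,"rz": 0},{"x": 0.085,"y": -0.0058,"z": 0.0533,"rx": 0,"ry": 0,"rz": 0},{"x": 0.085,"y": -0.0058,"z": 0.07,"rx": 0,"ry": 0,"rz": 0},{"x": 0.085,"y": -0.0058,"z": 0.08,"rx": 0,"ry": 0,"rz": 0},{"x": 0.085,"y": -0.0058,"z": 0.08,"rx": 0,"ry": 0,"rz": 0}]}}

```text
time: 7.2
tcp_pos: [0.4783, -0.3467, 0.1429]
ee_rot: [3.139, 0.0, -2.342]
wrist_force: [-0.5, 0.2, -0.1]
width: 0.017
grip_force: 58.7
```

```bash
python3 - <<'E'
from h import *
import pickle
np.set_printoptions(precision=2,suppress=True)
w,s0=pickle.load(open('w2.pkl','rb'))
t=s0['tcp_pos']+Rot.from_euler('xyz',s0['ee_rot']).apply([.051,-.0035,.048]);print(t)
plan(t,s0['ee_rot'][2])
w=env.capture('wrist');s=env.read_state();print(s['wrist_force'],s['torque'])
pickle.dump((w,s),open('w3.pkl','wb'));save(w,'k.png',(190,130,320,230),6)
E
```

```text
[ 0.48 -0.35  0.14]
t 7.2 tcp [ 0.48 -0.35  0.14] rpy [ 3.14  0.   -2.34] j7 2.443
shift cm [ 0.07 -0.02 -0.05] turn [0. 0. 0.]
[-0.13  0.67 -0.89] [-0.01 -0.03 -0.01]
```

View pics/k.png

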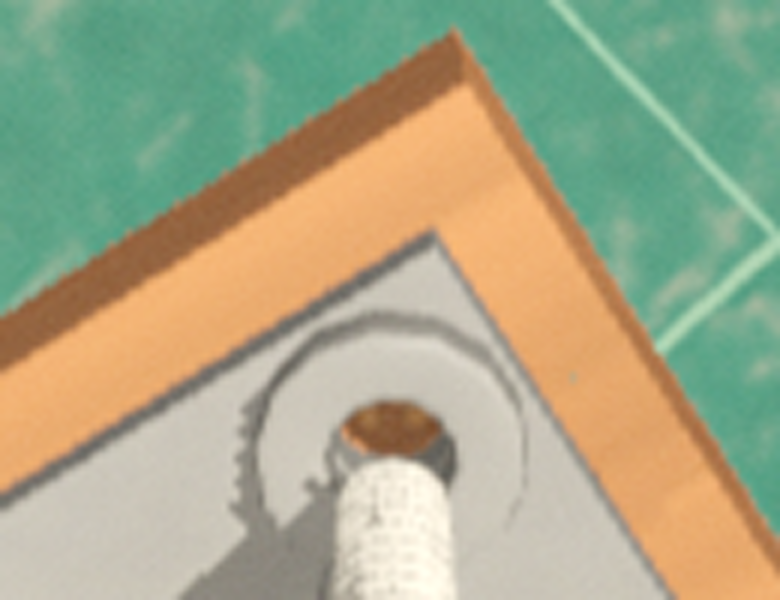

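The point is just above the mouth. Columns agree (mouth about 393, shank about 394), so y is aligned. Next is the fore-aft check.

```bash
python3 - <<'E'
from h import *
import pickle
np.set_printoptions(precision=2,suppress=True)
w,s=pickle.load(open('w3.pkl','rb'));R=Rot.from_euler('xyz',s['ee_rot'])
tl=lambda p:R.inv().apply(p-s['tcp_pos'])*1e3
g=lambda a,b,z=None:tl(world(w,190+a/6-.42,130+b/6-.42,z))
print('mouth top',g(393,398,.063),'boss top',g(393,325,.063),'L',g(330,450,.063),'R',g(457,450,.063),'bossL',g(260,445,.063),'bossR',g(526,445,.063))
print('tip end as plane z',g(394,458,s['tcp_pos'][2]-.072),g(394,466))
P=np.array([tl(world(w,u,v)) for v in range(195,290) for u in range(225,285) if w['z_map'][v,u]>0])
for z in range(22,76,6):
    q=P[(abs(P[:,2]-z)<3)&(abs(P[:,1])<10)&(P[:,0]<14)&(P[:,0]>-14)]
    if len(q)>4: print(z,len(q),q[:,1].mean(),np.percentile(q[:,1],[3,97]),'x',np.percentile(q[:,0],[90,97]))
E
```

```text
mouth top [ 5.53 -0.22 80.77] boss top [13.85 -0.21 80.77] L [-0.51 -7.14 80.77] R [-0.54  6.79 80.78] bossL [  0.09 -14.8   80.76] bossR [ 0.03 14.34 80.79]
tip end as plane z [ 1.97 -0.12 72.  ] [ 2.52 -0.12 68.33]
22 138 -0.05141532350785092 [-5.53  5.54] x [2.89 3.08]
28 118 -0.24397834215911204 [-5.78  5.28] x [2.94 3.19]
34 84 -0.19572394973662632 [-5.45  5.25] x [2.84 3.03]
40 107 -0.07211066710509166 [-5.64  5.18] x [2.46 2.71]
46 74 -0.3563284949455349 [-5.75  4.81] x [2.43 2.7 ]
52 103 -0.33577102368764694 [-5.95  5.43] x [2.32 2.69]
58 66 -0.15064070716436948 [-5.6   5.06] x [2.61 2.74]
64 74 -0.47199333439869395 [-5.64  5.06] x [2.46 2.93]
70 40 -0.38821653403580825 [-5.84  5.25] x [2.39 2.66]
```

Converted, 1.15 cm / 60 = 0.0192, 0.08 cm / 60 = 0.0013.

Emit:
{"name": "arm_command", "arguments": {"rows": [{"x": 0.0013,"y": 0,"z": 0.0033,"rx": 0,"ry": 0,"rz": 0},{"x": 0.0013,"y": 0,"z": 0.0083,"rx": 0,"ry": 0,"rz": 0},{"x": 0.0013,"y": 0,"z": 0.0133,"rx": 0,"ry": 0,"rz": 0},{"x": 0.0013,"y": 0,"z": 0.0167,"rx": 0,"ry": 0,"rz": 0},{"x": 0.0013,"y": 0,"z": 0.0192,"rx": 0,"ry": 0,"rz": 0},{"x": 0.0013,"y": 0,"z": 0.0192,"rx": 0,"ry": 0,"rz": 0}]}}

```text
time: 7.85
tcp_pos: [0.4778, -0.3483, 0.1326]
ee_rot: [3.141, -0.0, -2.343]
wrist_force: [0.3, 0.6, -1.3]
width: 0.017
grip_force: 58.7
```

Converted, 0.8 cm / 60 = 0.0133, 0.6 cm / 60 = 0.01.

Emit:
{"name": "arm_command", "arguments": {"rows": [{"x": 0,"y": 0,"z": 0.005,"rx": 0,"ry": 0,"rz": 0},{"x": 0,"y": 0,"z": 0.01,"rx": 0,"ry": 0,"rz": 0},{"x": 0,"y": 0,"z": 0.0133,"rx": 0,"ry": 0,"rz": 0},{"x": 0,"y": 0,"z": 0.0133,"rx": 0,"ry": 0,"rz": 0}]}}

```text
time: 8.25
tcp_pos: [0.4777, -0.3482, 0.1244]
ee_rot: [3.141, -0.0, -2.343]
wrist_force: [-0.4, -0.8, -0.7]
width: 0.0167
grip_force: 58.7
```

```bash
python3 -c "
from h import *
s=env.read_state();print(s['wrist_force'],s['torque'],s['tcp_pos'],Rot.from_euler('xyz',s['ee_rot']).inv().apply(s['wrist_force']))"
```

```text
[-0.40666215 -0.77114454 -0.73350587] [-0.02405417  0.00932905  0.0349461 ] [ 0.47769182 -0.34818327  0.12437498] [ 0.8359934  -0.24751344  0.73343097]
```

Converted, 1.7 cm / 60 = 0.0283, 1.65 cm / 60 = 0.0275.

Emit:
{"name": "arm_command", "arguments": {"rows": [{"x": 0,"y": 0,"z": 0.0067,"rx": 0,"ry": 0,"rz": 0},{"x": 0,"y": 0,"z": 0.0133,"rx": 0,"ry": 0,"rz": 0},{"x": 0,"y": 0,"z": 0.02,"rx": 0,"ry": 0,"rz": 0},{"x": 0,"y": 0,"z": 0.025,"rx": 0,"ry": 0,"rz": 0},{"x": 0,"y": 0,"z": 0.0275,"rx": 0,"ry": 0,"rz": 0},{"x": 0,"y": 0,"z": 0.0283,"rx": 0,"ry": 0,"rz": 0}]}}

```text
time: 8.85
tcp_pos: [0.4778, -0.3482, 0.1075]
ee_rot: [3.141, -0.0, -2.343]
wrist_force: [0.3, 0.5, -0.7]
width: 0.0174
grip_force: 58.7
```

Emit:
{"name": "arm_command", "arguments": {"rows": [{"x": 0,"y": 0,"z": 0.0012,"rx": 0,"ry": 0,"rz": 0},{"x": 0,"y": 0,"z": 0.0025,"rx": 0,"ry": 0,"rz": 0},{"x": 0,"y": 0,"z": 0.0033,"rx": 0,"ry": 0,"rz": 0}]}}

```text
time: 9.15
tcp_pos: [0.478, -0.3483, 0.1059]
ee_rot: [-3.141, 0.0, -2.343]
wrist_force: [-0.2, 0.7, 0.1]
width: 0.017
grip_force: 58.9
```

```bash
python3 -c "
from h import *
s=env.read_state();print(s['wrist_force'],s['torque'],s['tcp_pos'],Rot.from_euler('xyz',s['ee_rot']).inv().apply(s['wrist_force']))"
```

```text
[-0.23108106  0.69800522  0.10586526] [0.11952174 0.09687907 0.00158407] [ 0.47803558 -0.34828754  0.10592507] [-0.3385065   0.65268066 -0.10601179]
```

Still free. Feeling down in 1 mm steps.

Emit:
{"name": "arm_command", "arguments": {"rows": [{"x": 0,"y": 0,"z": 0.0008,"rx": 0,"ry": 0,"rz": 0},{"x": 0,"y": 0,"z": 0.0017,"rx": 0,"ry": 0,"rz": 0},{"x": 0,"y": 0,"z": 0.0017,"rx": 0,"ry": 0,"rz": 0}]}}

```text
time: 9.45
tcp_pos: [0.4782, -0.3482, 0.1052]
ee_rot: [-3.141, 0.0, -2.343]
wrist_force: [0.5, 1.0, 3.5]
width: 0.0173
grip_force: 59.1
```

Converted, 0.1 cm / 60 = 0.0017, 0.05 cm / 60 = 0.0008.

Emit:
{"name": "arm_command", "arguments": {"rows": [{"x": 0,"y": 0,"z": 0.0008,"rx": 0,"ry": 0,"rz": 0},{"x": 0,"y": 0,"z": 0.0017,"rx": 0,"ry": 0,"rz": 0},{"x": 0,"y": 0,"z": 0.0017,"rx": 0,"ry": 0,"rz": 0}]}}

```text
time: 9.75
tcp_pos: [0.4783, -0.3481, 0.1043]
ee_rot: [-3.141, 0.0, -2.343]
wrist_force: [-1.1, 1.0, 7.4]
width: 0.017
grip_force: 59.4
```

```bash
python3 -c "
from h import *
s=env.read_state();print(s['wrist_force'],s['torque'],s['tcp_pos'],Rot.from_euler('xyz',s['ee_rot']).inv().apply(s['wrist_force']))"
```

```text
[-1.14306314  1.03060599  7.38011863] [ 0.39183666  0.34132001 -0.00083903] [ 0.47832271 -0.34813356  0.10433318] [ 0.05776671  1.53363686 -7.38102392]
```

Converted, 0.1 cm / 60 = 0.0017, 0.03 cm / 60 = 0.0005.

Emit:
{"name": "arm_command", "arguments": {"rows": [{"x": 0,"y": 0.0005,"z": 0,"rx": 0,"ry": 0,"rz": 0},{"x": 0,"y": 0.0005,"z": 0.0008,"rx": 0,"ry": 0,"rz": 0},{"x": 0,"y": 0.0005,"z": 0.0017,"rx": 0,"ry": 0,"rz": 0},{"x": 0,"y": 0.0005,"z": 0.0017,"rx": 0,"ry": 0,"rz": 0}], "force": 100}}

```text
time: 10.15
tcp_pos: [0.4783, -0.348, 0.1036]
ee_rot: [-3.141, 0.0, -2.343]
wrist_force: [-1.9, 2.0, 10.1]
width: 0.0162
grip_force: 97.8
```

```bash
python3 -c "
from h import *
s=env.read_state();i=Rot.from_euler('xyz',s['ee_rot']).inv();print(s['tcp_pos'],i.apply(s['wrist_force']),i.apply(s['torque']),s['width'])"
```

```text
[ 0.47828688 -0.34795553  0.10362765] [ -0.15023343   2.75075564 -10.1171565 ] [-0.64097711  0.00890547  0.02504068] 0.01622847611082933
```

Converted, 0.07 cm / 60 = 0.0012, 0.03 cm / 60 = 0.0005.

Emit:
{"name": "arm_command", "arguments": {"rows": [{"x": 0,"y": 0.0005,"z": 0,"rx": 0,"ry": 0,"rz": 0},{"x": 0,"y": 0.0012,"z": 0,"rx": 0,"ry": 0,"rz": 0},{"x": 0,"y": 0.0012,"z": 0,"rx": 0,"ry": 0,"rz": 0}]}}

```text
time: 10.45
tcp_pos: [0.478, -0.3477, 0.1037]
ee_rot: [-3.14, 0.0, -2.343]
wrist_force: [-0.8, 0.8, 8.7]
width: 0.0159
grip_force: 97.7
```

```bash
python3 -c "
from h import *
s=env.read_state();i=Rot.from_euler('xyz',s['ee_rot']).inv();print(s['tcp_pos'],i.apply(s['wrist_force']),i.apply(s['torque']),s['width'])"
```

```text
[ 0.47800044 -0.34774821  0.10372655] [-0.06050028  1.13431592 -8.70791418] [-0.36469122 -0.02040115  0.00817188] 0.015870344917853916
```

Converted, 0.15 cm / 60 = 0.0025, 0.04 cm / 60 = 0.0007.

Emit:
{"name": "arm_command", "arguments": {"rows": [{"x": 0,"y": 0.0007,"z": 0.0008,"rx": 0,"ry": 0,"rz": 0},{"x": 0,"y": 0.0007,"z": 0.0017,"rx": 0,"ry": 0,"rz": 0},{"x": 0,"y": 0.0007,"z": 0.0025,"rx": 0,"ry": 0,"rz": 0},{"x": 0,"y": 0.0007,"z": 0.0025,"rx": 0,"ry": 0,"rz": 0}]}}

```text
time: 10.85
tcp_pos: [0.4783, -0.3476, 0.103]
ee_rot: [-3.139, 0.001, -2.343]
wrist_force: [-1.5, 1.9, 13.7]
width: 0.016
grip_force: 98.3
```

```bash
python3 -c "
from h import *
s=env.read_state();i=Rot.from_euler('xyz',s['ee_rot']).inv();print(s['tcp_pos'],i.apply(s['wrist_force']),i.apply(s['torque']),s['width'])"
```

```text
[ 0.47833206 -0.34759085  0.10301338] [ -0.38214535   2.3634174  -13.72778353] [-0.60236463  0.09257634 -0.03678472] 0.01598548867161428
```

Converted, 0.155 cm / 60 = 0.0026, 0.14 cm / 60 = 0.0023, 0.56 rad / 4 = 0.14.

Emit:
{"name": "arm_command", "arguments": {"rows": [{"x": 0,"y": 0.0007,"z": 0.0008,"rx": 0,"ry": 0,"rz": 0},{"x": 0,"y": 0.0007,"z": 0.0017,"rx": 0,"ry": 0,"rz": 0},{"x": 0,"y": 0.0012,"z": 0.0018,"rx": 0,"ry": 0,"rz": 0.035},{"x": -0.0002,"y": 0.0017,"z": 0.002,"rx": 0,"ry": 0,"rz": 0.07},{"x": -0.0003,"y": 0.0022,"z": 0.0022,"rx": 0,"ry": 0,"rz": 0.105},{"x": -0.0005,"y": 0.0026,"z": 0.0023,"rx": 0,"ry": 0,"rz": 0.14}]}}

```text
time: 11.45
tcp_pos: [0.4781, -0.3463, 0.1022]
ee_rot: [-3.139, 0.003, -2.909]
wrist_force: [-1.0, 2.3, 15.6]
width: 0.0158
grip_force: 98.5
```

```bash
cat > f.py <<'E'
from h import *
np.set_printoptions(precision=4,suppress=True)
s=env.read_state();i=Rot.from_euler('xyz',s['ee_rot']).inv()
print('t',s['time'].__round__(2),s['tcp_pos'],'yaw',s['ee_rot'],'Ft',i.apply(s['wrist_force']).round(2),'Tt',i.apply(s['torque']).round(3),'w',s['width'],'j7',s['joints'][6])
E
python3 f.py
```

```text
t 11.45 [ 0.4781 -0.3463  0.1022] yaw [-3.1388  0.0033 -2.9087] Ft [  0.42   2.4  -15.56] Tt [-0.604  0.188 -0.112] w 0.01578466159997433 j7 1.9104927885702676
```

Converted, 0.211 cm / 60 = 0.0035, 0.184 cm / 60 = 0.0031, 0.14 rad / 4 = 0.035.

Emit:
{"name": "arm_command", "arguments": {"rows": [{"x": -0.0001,"y": 0.0008,"z": 0.0005,"rx": 0,"ry": 0,"rz": 0.035},{"x": -0.0003,"y": 0.0015,"z": 0.0008,"rx": 0,"ry": 0,"rz": 0.07},{"x": -0.0005,"y": 0.002,"z": 0.0009,"rx": 0,"ry": 0,"rz": 0.105},{"x": -0.0008,"y": 0.0024,"z": 0.0011,"rx": 0,"ry": 0,"rz": 0.14},{"x": -0.0012,"y": 0.0028,"z": 0.0013,"rx": 0,"ry": 0,"rz": 0.175},{"x": -0.0016,"y": 0.0031,"z": 0.0015,"rx": 0,"ry": 0,"rz": 0.21},{"x": -0.002,"y": 0.0033,"z": 0.0017,"rx": 0,"ry": 0,"rz": 0.245},{"x": -0.0025,"y": 0.0035,"z": 0.0018,"rx": 0,"ry": 0,"rz": 0.28}]}}

```text
time: 12.25
tcp_pos: [0.4794, -0.3444, 0.1013]
ee_rot: [3.14, 0.005, 2.254]
wrist_force: [0.5, 0.4, 15.6]
width: 0.016
grip_force: 98.5
```

```bash
python3 f.py
```

```text
t 12.25 [ 0.4794 -0.3444  0.1013] yaw [3.1397 0.0051 2.2545] Ft [ -0.1    0.67 -15.56] Tt [-0.016  0.314 -0.062] w 0.015992881432086225 j7 0.9452271617062702
```

Converted, -0.274 cm / 60 = -0.0046, -0.243 cm / 60 = -0.0041, 1.68 rad / 4 = 0.42.

Emit:
{"name": "arm_command", "arguments": {"rows": [{"x": -0.0001,"y": 0.0005,"z": 0.0002,"rx": 0,"ry": 0,"rz": 0.035},{"x": -0.0003,"y": 0.001,"z": 0.0004,"rx": 0,"ry": 0,"rz": 0.07},{"x": -0.0005,"y": 0.0015,"z": 0.0006,"rx": 0,"ry": 0,"rz": 0.105},{"x": -0.0008,"y": 0.0019,"z": 0.0007,"rx": 0,"ry": 0,"rz": 0.14},{"x": -0.0012,"y": 0.0023,"z": 0.0009,"rx": 0,"ry": 0,"rz": 0.175},{"x": -0.0016,"y": 0.0026,"z": 0.0011,"rx": 0,"ry": 0,"rz": 0.21},{"x": -0.002,"y": 0.0028,"z": 0.0013,"rx": 0,"ry": 0,"rz": 0.245},{"x": -0.0025,"y": 0.003,"z": 0.0015,"rx": 0,"ry": 0,"rz": 0.28},{"x": -0.003,"y": 0.0031,"z": 0.0017,"rx": 0,"ry": 0,"rz": 0.315},{"x": -0.0035,"y": 0.0032,"z": 0.0019,"rx": 0,"ry": 0,"rz": 0.35},{"x": -0.0041,"y": 0.0032,"z": 0.002,"rx": 0,"ry": 0,"rz": 0.385},{"x": -0.0046,"y": 0.0031,"z": 0.0022,"rx": 0,"ry": 0,"rz": 0.42}]}}

```text
time: 13.45
tcp_pos: [0.4823, -0.3453, 0.0999]
ee_rot: [3.137, -0.002, 0.575]
wrist_force: [-1.0, 1.7, 15.2]
width: 0.016
grip_force: 98.5
```

```bash
python3 f.py
```

```text
t 13.45 [ 0.4823 -0.3453  0.0999] yaw [ 3.1374 -0.0024  0.5746] Ft [  0.14  -1.89 -15.22] Tt [ 0.497  0.092 -0.057] w 0.01602305363503591 j7 -0.47619449612191306
```

Converted, -0.244 cm / 60 = -0.0041, -0.213 cm / 60 = -0.0036, 1.68 rad / 4 = 0.42.

Emit:
{"name": "arm_command", "arguments": {"rows": [{"x": 0,"y": 0.0002,"z": 0.0002,"rx": 0,"ry": 0,"rz": 0.035},{"x": -0.0002,"y": 0.0004,"z": 0.0004,"rx": 0,"ry": 0,"rz": 0.07},{"x": -0.0003,"y": 0.0008,"z": 0.0006,"rx": 0,"ry": 0,"rz": 0.105},{"x": -0.0006,"y": 0.0013,"z": 0.0007,"rx": 0,"ry": 0,"rz": 0.14},{"x": -0.0009,"y": 0.0017,"z": 0.0009,"rx": 0,"ry": 0,"rz": 0.175},{"x": -0.0012,"y": 0.0021,"z": 0.0011,"rx": 0,"ry": 0,"rz": 0.21},{"x": -0.0016,"y": 0.0024,"z": 0.0013,"rx": 0,"ry": 0,"rz": 0.245},{"x": -0.0021,"y": 0.0026,"z": 0.0015,"rx": 0,"ry": 0,"rz": 0.28},{"x": -0.0026,"y": 0.0028,"z": 0.0017,"rx": 0,"ry": 0,"rz": 0.315},{"x": -0.0031,"y": 0.003,"z": 0.0019,"rx": 0,"ry": 0,"rz": 0.35},{"x": -0.0036,"y": 0.003,"z": 0.002,"rx": 0,"ry": 0,"rz": 0.385},{"x": -0.0041,"y": 0.003,"z": 0.0022,"rx": 0,"ry": 0,"rz": 0.42}]}}

```text
time: 14.65
tcp_pos: [0.4811, -0.349, 0.0986]
ee_rot: [-3.139, -0.005, -1.106]
wrist_force: [0.2, -0.4, 16.7]
width: 0.0159
grip_force: 98.5
```

```bash
python3 f.py
```

```text
t 14.65 [ 0.4811 -0.349   0.0986] yaw [-3.1387 -0.0047 -1.1057] Ft [  0.5   -0.02 -16.74] Tt [-0.14  -0.256 -0.127] w 0.015852472200866705 j7 -1.8512483578140153
```

Converted, 0.142 cm / 60 = 0.0024, 0.117 cm / 60 = 0.002, 0.14 rad / 4 = 0.035.

Emit:
{"name": "arm_command", "arguments": {"rows": [{"x": 0,"y": 0.0005,"z": 0.0002,"rx": 0,"ry": 0,"rz": 0.035},{"x": -0.0002,"y": 0.001,"z": 0.0004,"rx": 0,"ry": 0,"rz": 0.07},{"x": -0.0003,"y": 0.0015,"z": 0.0006,"rx": 0,"ry": 0,"rz": 0.105},{"x": -0.0006,"y": 0.002,"z": 0.0007,"rx": 0,"ry": 0,"rz": 0.14},{"x": -0.0009,"y": 0.0024,"z": 0.0009,"rx": 0,"ry": 0,"rz": 0.175}]}}

```text
time: 15.15
tcp_pos: [0.479, -0.3492, 0.0979]
ee_rot: [-3.137, -0.001, -1.806]
wrist_force: [-1.0, 1.1, 16.7]
width: 0.0162
grip_force: 98.7
```

Converted, -0.2 cm / 60 = -0.0033, -0.1 cm / 60 = -0.0017.

Emit:
{"name": "arm_command", "arguments": {"rows": [{"x": 0,"y": 0,"z": 0,"rx": 0,"ry": 0,"rz": 0},{"x": 0,"y": 0,"z": -0.0017,"rx": 0,"ry": 0,"rz": 0},{"x": 0,"y": 0,"z": -0.0033,"rx": 0,"ry": 0,"rz": 0},{"x": 0,"y": 0,"z": -0.0033,"rx": 0,"ry": 0,"rz": 0}]}}

```text
time: 15.55
tcp_pos: [0.4788, -0.3485, 0.0989]
ee_rot: [-3.139, -0.001, -1.8]
wrist_force: [-0.1, 0.7, 8.8]
width: 0.0159
grip_force: 97.9
```

```bash
python3 f.py
```

```text
t 15.55 [ 0.4788 -0.3485  0.0989] yaw [-3.1386 -0.0012 -1.7998] Ft [-0.63  0.19 -8.83] Tt [-0.008 -0.026 -0.088] w 0.015913703644219748 j7 -2.407643703880678
```

Converted, -0.2 cm / 60 = -0.0033, -0.1 cm / 60 = -0.0017.

Emit:
{"name": "arm_command", "arguments": {"rows": [{"x": 0,"y": 0,"z": -0.0017,"rx": 0,"ry": 0,"rz": 0},{"x": 0,"y": 0,"z": -0.0033,"rx": 0,"ry": 0,"rz": 0},{"x": 0,"y": 0,"z": -0.0033,"rx": 0,"ry": 0,"rz": 0}]}}

```text
time: 15.85
tcp_pos: [0.4783, -0.3478, 0.0999]
ee_rot: [-3.14, -0.001, -1.8]
wrist_force: [2.3, -1.0, 3.8]
width: 0.016
grip_force: 97.8
```

Emit:
{"name": "arm_command", "arguments": {"rows": [{"x": 0,"y": 0,"z": 0,"rx": 0,"ry": 0,"rz": 0},{"x": 0,"y": 0,"z": 0,"rx": 0,"ry": 0,"rz": 0},{"x": 0,"y": 0,"z": 0,"rx": 0,"ry": 0,"rz": 0},{"x": 0,"y": 0,"z": 0,"rx": 0,"ry": 0,"rz": 0}], "grip": 3.5}}

```text
time: 16.25
tcp_pos: [0.4772, -0.3473, 0.0992]
ee_rot: [3.141, 0.0, -1.8]
wrist_force: [0.3, 0.1, 0.2]
width: 0.0348
grip_force: 0.0
```

```bash
python3 f.py; python3 - <<'E'
from h import *
import pickle
np.set_printoptions(precision=2,suppress=True)
w=env.capture('wrist');s=env.read_state();R=Rot.from_euler('xyz',s['ee_rot'])
tl=lambda p:R.inv().apply(p-s['tcp_pos'])*1e3
P=np.array([tl(world(w,u,v)) for v in range(180,330) for u in range(210,300) if w['z_map'][v,u]>0])
print('top z',[np.median(P[(abs(P[:,0])<5)&(abs(P[:,1])<5)&(P[:,2]<6),2])])
q=P[(P[:,2]<1)&(P[:,2]>-12)&(abs(P[:,1])<13)&(abs(P[:,0])<16)];print(len(q),q.mean(0),q.min(0),q.max(0))
for z in(10,16,22,28,34):
    q=P[(abs(P[:,2]-z)<3)&(abs(P[:,1])<10)&(P[:,0]<14)&(P[:,0]>-14)]
    if len(q)>4: print(z,len(q),q[:,1].mean(),np.percentile(q[:,1],[3,97]),'x',np.percentile(q[:,0],[90,97]))
E
```

```text
t 16.25 [ 0.4772 -0.3473  0.0992] yaw [ 3.1407  0.0002 -1.8003] Ft [-0.17 -0.26 -0.17] Tt [0.031 0.007 0.036] w 0.034777060467857134 j7 -2.40948043652305
top z [np.float64(-5.87511088114441)]
1866 [-1.03 -2.37 -5.07] [-14.08 -11.95  -7.52] [8.37 7.18 0.95]
10 91 -2.4585443303552545 [-7.48  2.53] x [3.2  3.48]
16 143 -2.46384966178175 [-7.97  2.96] x [3.33 3.5 ]
22 134 -2.669539250777911 [-8.16  3.03] x [3.23 3.4 ]
28 125 -2.346146376211404 [-8.01  3.15] x [3.31 3.48]
34 374 0.9179432234603825 [-9.5   9.63] x [10.19 11.53]
```

Converted, -0.27 cm / 60 = -0.0045, -0.24 cm / 60 = -0.004, -1.54 rad / 4 = -0.385.

Emit:
{"name": "arm_command", "arguments": {"rows": [{"x": -0.0017,"y": -0.004,"z": 0,"rx": 0,"ry": 0,"rz": 0},{"x": -0.0045,"y": -0.004,"z": 0,"rx": 0,"ry": 0,"rz": -0.035},{"x": -0.0045,"y": -0.004,"z": 0,"rx": 0,"ry": 0,"rz": -0.07},{"x": -0.0045,"y": -0.004,"z": 0,"rx": 0,"ry": 0,"rz": -0.105},{"x": -0.0045,"y": -0.004,"z": 0,"rx": 0,"ry": 0,"rz": -0.14},{"x": -0.0045,"y": -0.004,"z": 0,"rx": 0,"ry": 0,"rz": -0.175},{"x": -0.0045,"y": -0.004,"z": 0,"rx": 0,"ry": 0,"rz": -0.21},{"x": -0.0045,"y": -0.004,"z": 0,"rx": 0,"ry": 0,"rz": -0.245},{"x": -0.0045,"y": -0.004,"z": 0,"rx": 0,"ry": 0,"rz": -0.28},{"x": -0.0045,"y": -0.004,"z": 0,"rx": 0,"ry": 0,"rz": -0.315},{"x": -0.0045,"y": -0.004,"z": 0,"rx": 0,"ry": 0,"rz": -0.35},{"x": -0.0045,"y": -0.004,"z": 0,"rx": 0,"ry": 0,"rz": -0.385}]}}

```text
time: 17.5
tcp_pos: [0.4807, -0.3455, 0.0996]
ee_rot: [3.141, -0.0, -0.255]
wrist_force: [-0.3, -0.4, -0.6]
width: 0.0353
grip_force: 0.0
```

Converted, -0.554 rad / 4 = -0.1385.

Emit:
{"name": "arm_command", "arguments": {"rows": [{"x": 0,"y": 0,"z": 0,"rx": 0,"ry": 0,"rz": -0.035},{"x": 0,"y": 0,"z": 0,"rx": 0,"ry": 0,"rz": -0.07},{"x": 0,"y": 0,"z": 0,"rx": 0,"ry": 0,"rz": -0.105},{"x": 0,"y": 0,"z": 0,"rx": 0,"ry": 0,"rz": -0.1385},{"x": 0,"y": 0,"z": 0,"rx": 0,"ry": 0,"rz": -0.1385},{"x": 0,"y": 0,"z": 0,"rx": 0,"ry": 0,"rz": -0.1385}]}}

```text
time: 18.1
tcp_pos: [0.4806, -0.3456, 0.0996]
ee_rot: [-3.141, -0.0, 0.29]
wrist_force: [-0.3, -0.2, -1.1]
width: 0.0349
grip_force: 0.0
```

```bash
python3 f.py; cat > m.py <<'E'
from h import *
np.set_printoptions(precision=2,suppress=True)
w=env.capture('wrist');s=env.read_state();R=Rot.from_euler('xyz',s['ee_rot'])
tl=lambda p:R.inv().apply(p-s['tcp_pos'])*1e3
P=np.array([tl(world(w,u,v)) for v in range(180,330) for u in range(210,300) if w['z_map'][v,u]>0])
q=P[(P[:,2]<0)&(P[:,2]>-12)&(abs(P[:,1])<13)&(abs(P[:,0])<16)];print('head',len(q),np.median(q,0),np.percentile(q,[1,99],0))
t=q[q[:,2]<-4];r=cv2.minAreaRect(t[:,:2].astype(np.float32));print(r)
for z in(10,16,22,28):
    q=P[(abs(P[:,2]-z)<3)&(abs(P[:,1])<10)&(P[:,0]<14)&(P[:,0]>-14)]
    if len(q)>4: print(z,len(q),q[:,1].mean(),np.percentile(q[:,1],[3,97]),'x',np.percentile(q[:,0],[90,97]))
E
python3 m.py
```

```text
t 18.1 [ 0.4806 -0.3456  0.0996] yaw [-3.1415 -0.0001  0.2899] Ft [-0.3   0.14  1.06] Tt [-0.051 -0.026 -0.01 ] w 0.034862312247698576 j7 -0.7116758418019624
head 1818 [ 2.42 -1.05 -5.45] [[ -9.4  -10.28  -6.9 ]
 [ 10.8    8.12  -0.24]]
((0.21816062927246094, -0.9916372299194336), (19.0284366607666, 21.45833396911621), 88.9228286743164)
10 74 -0.4988556067888386 [-5.78  4.24] x [6.28 6.61]
16 140 -0.6692406250255178 [-6.06  4.88] x [6.23 6.48]
22 132 -0.4578934596977833 [-6.13  5.05] x [6.2  6.37]
28 116 -0.3684608611149051 [-6.15  4.81] x [6.16 6.41]
```

Converted, -0.06 cm / 60 = -0.001, 0.03 cm / 60 = 0.0005.

Emit:
{"name": "arm_command", "arguments": {"rows": [{"x": 0.0005,"y": -0.001,"z": 0,"rx": 0,"ry": 0,"rz": 0},{"x": 0.0005,"y": -0.001,"z": 0,"rx": 0,"ry": 0,"rz": 0}]}}

```text
time: 18.35
tcp_pos: [0.4808, -0.3446, 0.0996]
ee_rot: [-3.142, 0.0, 0.293]
wrist_force: [-0.2, 0.1, -0.3]
width: 0.035
grip_force: 0.0
```

Converted, 0.2 cm / 60 = 0.0033, 0.1 cm / 60 = 0.0017.

Emit:
{"name": "arm_command", "arguments": {"rows": [{"x": 0,"y": 0,"z": 0,"rx": 0,"ry": 0,"rz": 0},{"x": 0,"y": 0,"z": 0,"rx": 0,"ry": 0,"rz": 0},{"x": 0,"y": 0,"z": 0,"rx": 0,"ry": 0,"rz": 0},{"x": 0,"y": 0,"z": 0,"rx": 0,"ry": 0,"rz": 0},{"x": 0,"y": 0,"z": 0.0017,"rx": 0,"ry": 0,"rz": 0},{"x": 0,"y": 0,"z": 0.0033,"rx": 0,"ry": 0,"rz": 0},{"x": 0,"y": 0,"z": 0.0033,"rx": 0,"ry": 0,"rz": 0}], "grip": 1.2, "force": 100}}

```text
time: 19.05
tcp_pos: [0.4814, -0.345, 0.0985]
ee_rot: [3.141, -0.001, 0.294]
wrist_force: [-1.2, 1.7, 8.0]
width: 0.0159
grip_force: 98.2
```

```bash
python3 f.py
```

```text
t 19.05 [ 0.4814 -0.345   0.0985] yaw [ 3.1407 -0.0013  0.2937] Ft [-0.69 -1.93 -8.03] Tt [ 0.455 -0.174 -0.03 ] w 0.015872431613546234 j7 -0.7095835541456571
```

Converted, 0.18 cm / 60 = 0.003, -0.04 cm / 60 = -0.0007.

Emit:
{"name": "arm_command", "arguments": {"rows": [{"x": 0,"y": -0.0005,"z": 0.001,"rx": 0,"ry": 0,"rz": 0},{"x": 0,"y": -0.0007,"z": 0.002,"rx": 0,"ry": 0,"rz": 0},{"x": 0,"y": -0.0007,"z": 0.003,"rx": 0,"ry": 0,"rz": 0},{"x": 0,"y": -0.0007,"z": 0.003,"rx": 0,"ry": 0,"rz": 0}]}}

```text
time: 19.45
tcp_pos: [0.4819, -0.345, 0.0977]
ee_rot: [3.14, -0.002, 0.294]
wrist_force: [-2.1, 3.0, 14.3]
width: 0.0159
grip_force: 98.8
```

```bash
python3 f.py
```

```text
t 19.45 [ 0.4819 -0.345   0.0977] yaw [ 3.1395 -0.0024  0.2937] Ft [ -1.15  -3.42 -14.27] Tt [ 0.584 -0.229 -0.017] w 0.01585493720765512 j7 -0.7098896315537508
```

Converted, 0.09 cm / 60 = 0.0015, -0.05 cm / 60 = -0.0008, 0.14 rad / 4 = 0.035.

Emit:
{"name": "arm_command", "arguments": {"rows": [{"x": -0.0005,"y": -0.0008,"z": 0.0005,"rx": 0,"ry": 0,"rz": 0},{"x": -0.0005,"y": -0.0008,"z": 0.0008,"rx": 0,"ry": 0,"rz": 0.035},{"x": -0.0005,"y": -0.0008,"z": 0.001,"rx": 0,"ry": 0,"rz": 0.07},{"x": -0.0005,"y": -0.0008,"z": 0.0012,"rx": 0,"ry": 0,"rz": 0.105},{"x": -0.0005,"y": -0.0008,"z": 0.0013,"rx": 0,"ry": 0,"rz": 0.14},{"x": -0.0005,"y": -0.0008,"z": 0.0015,"rx": 0,"ry": 0,"rz": 0.175}]}}

```text
time: 20.05
tcp_pos: [0.4819, -0.3455, 0.0971]
ee_rot: [3.141, -0.005, -0.412]
wrist_force: [-0.9, 0.1, 12.6]
width: 0.016
grip_force: 98.7
```

```bash
python3 f.py
```

```text
t 20.05 [ 0.4819 -0.3455  0.0971] yaw [ 3.1409 -0.005  -0.412 ] Ft [ -0.81   0.29 -12.57] Tt [-0.074 -0.163 -0.112] w 0.01599828542661543 j7 -1.2913142708870682
```

Converted, 0.105 cm / 60 = 0.0018, 0.095 cm / 60 = 0.0016, 0.56 rad / 4 = 0.14.

Emit:
{"name": "arm_command", "arguments": {"rows": [{"x": 0,"y": 0,"z": 0.0008,"rx": 0,"ry": 0,"rz": 0},{"x": 0,"y": 0,"z": 0.0012,"rx": 0,"ry": 0,"rz": 0.035},{"x": 0,"y": 0,"z": 0.0014,"rx": 0,"ry": 0,"rz": 0.07},{"x": 0,"y": 0,"z": 0.0016,"rx": 0,"ry": 0,"rz": 0.105},{"x": 0,"y": 0,"z": 0.0018,"rx": 0,"ry": 0,"rz": 0.14},{"x": 0,"y": 0,"z": 0.0018,"rx": 0,"ry": 0,"rz": 0.14}]}}

```text
time: 20.65
tcp_pos: [0.4819, -0.346, 0.0963]
ee_rot: [-3.14, -0.005, -0.971]
wrist_force: [-0.3, 1.0, 16.2]
width: 0.0163
grip_force: 99.0
```

```bash
python3 f.py
```

```text
t 20.65 [ 0.4819 -0.346   0.0963] yaw [-3.14   -0.0053 -0.9706] Ft [ -0.93  -0.32 -16.2 ] Tt [-0.286 -0.159  0.032] w 0.01626993917336215 j7 -1.7443862651210589
```

Converted, -0.35 cm / 60 = -0.0058, -0.3 cm / 60 = -0.005.

Emit:
{"name": "arm_command", "arguments": {"rows": [{"x": 0,"y": 0,"z": -0.0017,"rx": 0,"ry": 0,"rz": 0},{"x": 0,"y": 0,"z": -0.0033,"rx": 0,"ry": 0,"rz": 0},{"x": 0,"y": 0,"z": -0.005,"rx": 0,"ry": 0,"rz": 0},{"x": 0,"y": 0,"z": -0.0058,"rx": 0,"ry": 0,"rz": 0},{"x": 0,"y": 0,"z": -0.0058,"rx": 0,"ry": 0,"rz": 0}]}}

```text
time: 21.15
tcp_pos: [0.4806, -0.3446, 0.0977]
ee_rot: [-3.141, -0.001, -0.966]
wrist_force: [0.9, -1.1, 4.8]
width: 0.0161
grip_force: 97.8
```

```bash
python3 f.py
```

```text
t 21.15 [ 0.4806 -0.3446  0.0977] yaw [-3.1412 -0.0015 -0.9664] Ft [ 1.43 -0.1  -4.78] Tt [-0.103  0.259  0.001] w 0.01611153735502852 j7 -1.7434529258132727
```

Emit:
{"name": "arm_command", "arguments": {"rows": [{"x": 0,"y": 0,"z": 0,"rx": 0,"ry": 0,"rz": 0},{"x": 0,"y": 0,"z": 0,"rx": 0,"ry": 0,"rz": 0},{"x": 0,"y": 0,"z": 0,"rx": 0,"ry": 0,"rz": 0},{"x": 0,"y": 0,"z": 0,"rx": 0,"ry": 0,"rz": 0},{"x": 0,"y": 0,"z": 0,"rx": 0,"ry": 0,"rz": 0}], "grip": 4.0}}

```text
time: 21.65
tcp_pos: [0.48, -0.3438, 0.0971]
ee_rot: [3.141, 0.0, -0.966]
wrist_force: [-0.5, 0.1, -0.3]
width: 0.0403
grip_force: 0.0
```

```bash
python3 f.py;python3 m.py
```

```text
t 21.65 [ 0.48   -0.3438  0.0971] yaw [ 3.1414  0.0005 -0.9661] Ft [-0.36  0.4   0.25] Tt [-0.007 -0.005  0.03 ] w 0.04029199421441247 j7 -1.743412466915958
head 1954 [ 3.49 -0.55 -7.29] [[-8.7  -9.93 -8.76]
 [11.54  8.49 -0.4 ]]
((0.8325176239013672, -0.6855354309082031), (22.164772033691406, 18.78192710876465), 0.7609158754348755)
10 123 -0.3261477476970273 [-5.57  4.67] x [7.15 7.33]
16 145 -0.42769650625025835 [-5.75  4.99] x [7.11 7.39]
22 133 -0.21636095065818836 [-5.82  5.32] x [7.3  7.42]
28 111 -0.20063287140447494 [-5.89  5.42] x [7.3  7.49]
```

Force and depth compared at equal push show a drop of 4.7 mm and then 1.2 mm, which matches about 7 rad of bitten turning. The screw stands upright, so I'll retreat and check.

Converted, -16 cm / 60 = -0.2667, -1.5 cm / 60 = -0.025.

Emit:
{"name": "arm_command", "arguments": {"rows": [{"x": 0.0017,"y": 0,"z": -0.0083,"rx": 0,"ry": 0,"rz": 0},{"x": 0.0017,"y": 0,"z": -0.025,"rx": 0,"ry": 0,"rz": 0},{"x": 0.0017,"y": 0,"z": -0.0667,"rx": 0,"ry": 0,"rz": 0},{"x": 0.0017,"y": 0,"z": -0.1333,"rx": 0,"ry": 0,"rz": 0},{"x": -0.0333,"y": 0,"z": -0.2,"rx": 0,"ry": 0,"rz": 0},{"x": -0.0833,"y": 0,"z": -0.25,"rx": 0,"ry": 0,"rz": 0},{"x": -0.1,"y": 0,"z": -0.2667,"rx": 0,"ry": 0,"rz": 0},{"x": -0.1,"y": 0,"z": -0.2667,"rx": 0,"ry": 0,"rz": 0}]}}

```text
time: 22.5
tcp_pos: [0.4464, -0.2942, 0.2593]
ee_rot: [-3.138, -0.003, -0.965]
wrist_force: [-0.5, -0.6, -0.5]
width: 0.0398
grip_force: 0.0
```

```bash
python3 - <<'E'
from h import *
np.set_printoptions(precision=4,suppress=True)
s=env.read_state();print(s['tcp_pos'],s['wrist_force'])
w=env.capture('wrist')
P=np.array([world(w,u,v) for v in range(384) for u in range(512) if w['z_map'][v,u]>0])
q=P[(np.hypot(P[:,0]-.4805,P[:,1]+.3455)<.016)]
for lo,hi in[(.098,.112),(.09,.098),(.066,.09)]:
    r=q[(q[:,2]>lo)&(q[:,2]<hi)];print(lo,len(r),r.mean(0) if len(r) else '',np.median(r[:,2]) if len(r) else '')
E
```

```text
[ 0.4464 -0.2942  0.2593] [-0.4587 -0.6408 -0.4985]
0.098 482 [ 0.4808 -0.3441  0.1047] 0.10477453307174689
0.09 0  
0.066 0
```

```bash
python3 -c "
from bench import env
print(env.job_done())"
```

```text
the job is handed in; nothing more can be done
None
```

I handed the job in at about 22.5 s: the large coach screw stands upright in the formerly empty boss, released and clear of the arm. It was turned about 7 rad clockwise, mostly under 13–17 N of push, and depth at equal push suggests it bit all the way, so just over one full turn of thread; the judge returned no verdict.

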